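# Find the full tin of balance weights by tilting, and tip it out

### The arm

A 6-joint arm with a two-finger parallel gripper is mounted at the origin on a cart in front of the work surface, level with it; the furniture and walls round the work are solid. World frame = base frame: x ahead of the robot, y to its left, z up, the work surface at z = 0. Lengths are in mm, angles in rad, forces in N, time in s.
With the tool pointing down it reaches from about 275 to 1000 mm from the base axis. Payload 8.4 kg.
Tool frame: the origin (TCP) lies on the centre line of the jaws, within the pads' length; the fingertips stand 14 mm ahead of it and the grasp point (between the pads) lies 5 mm behind it; z points along the fingers, y is the line along which they close (so a half turn about z gives the same grasp; the last joint's range is limited). The gripper opens to 85 mm and grips with 20 to 120 N. Pads are 22 mm wide; open, the fingers measure 114 mm over their backs; the gripper's body (76 mm by 85 mm) begins 54 mm behind the grasp point. The pads swing forward as they close: fully open they stand 13 mm farther back than shut.
Start: joints at [-1.204, 0.353, 1.633, -0, 1.155, -0.002], TCP at [225.309, -582.978, 245.281] pointing down, gripper open.
Joint ranges: [-2.63, 2.63], [-0.92, 2.1], [0.06, 2.66], [-1.3, 4.44], [0, 2.69], [-3.02, 3.02]. Speed limits (rad/s): [2.22, 2.22, 2.79, 3.14, 3.14, 3.14].

### API

Orientations are given as [roll, pitch, yaw] about the fixed x, y, z axes, in that order (R = Rz(yaw) Ry(pitch) Rx(roll)).
In Python, from rig import r gives the robot as it stands.
- The arm moves only by the tool step_arm, never from a script. Its argument "plan" is text: rows parted by semicolons, each of 7 numbers parted by spaces: the turn, a rotation vector about the world's x, y, z in degrees, then the shift along the world's x, y, z in mm, then the closure in counts, from 0 (fully open) to 255 (shut). In form: rx ry rz x y z hand; .... A call has 1 to 8 rows; each row is the pose to reach, as a shift and turn from the pose commanded when the call began; what a row does not reach only later rows make up. A row lasts 1/10 s, in which the tool goes at most 50 mm and 8.59 degrees, less where a joint would pass 70% of its speed; a pose out of reach is approached as far as the arm can. A call with a gripper value outside its range is refused whole. The fingers move at their own pace and stop on an object; "force" is the grip in N (left out, the last holds). Time passes only in rows, so rows that repeat a pose let the fingers close. It gives the time, the measured TCP pose, the force, the opening and the grip force at its end, in the units of the state.
- r.sense(): the state, without advancing time (a new reading comes with each control period).
- r.grab_frame(name): name is "scene" or "top" or "wrist"; returns (picture, depth): 480x640x3 uint8, red, green, blue; 480x640 float32, mm along the optical axis (not along the pixel's ray), 0 where there is no reading.
- r.get_calibration(name): a dict with "K" (3x3 intrinsics, pixels), "world_from_camera" (4x4, takes a point from camera to world coordinates). Camera axes: x right, y down, z forward; pixel columns grow to the right and rows downward; lengths in mm; the calibration is good to about 2 mm. The wrist camera is an equidistant fisheye: a pixel r from the principal point sees the ray r / f radians off the axis. A picture is of the moment at which its call begins: read the wrist's pose just before it. get_calibration takes no time and is no camera call; for the wrist camera it gives the pose at the moment of the call.
- r.sign_off(): hands the job in; it is judged then, once.
The state is a dict: "clock": time; "qpos": joint angles; "qvel": joint speeds; "joint_efforts": joint torques, N m; "eef_pos": TCP position; "tcp_rot": TCP orientation; "contact_force": force on the tool from outside, world axes, zero at the start; "wrist_torque": the same for the moment, N m; "opening": opening from 0.0 (shut) to 1.0 (fully open); "grasp_force": force on a finger pad.
Only numpy, scipy, OpenCV 4.12 (cv2) and the standard library are available. Lean on these libraries where they do the work, as an engineer would, in place of code of your own. Each camera call takes 0.05 s, during which the arm holds its last target. There are 200 camera calls.

### The job

One of the three closed tins on the stand holds the full set of ten centrifuge balance discs on their spindle; the other two hold only four and one. Push the rollers on top to tilt the tins slowly a little way and feel which is heaviest, then slide the catch tray under that tin, tip it right over so that only the full set drops into the tray, and let it swing back upright. Finally push the loaded tray right along its rail up to the end plate and leave it there, with the other tins still holding their discs, nothing spilled and the other things on the cart left alone.

Things in the scene. Friction and masses are not known exactly. Their poses are not given: they have to be found in the camera images.
- stand: white and steel tip stand, fixed; base plate 235 x 420 x 6 mm. Origin on the worktop straight below the hinge rod at the middle tin; x to the back of the stand, y to its left, away from the white end plate at its right end, z up. The hinge rod runs along y at x = 0, z = 140 mm. The tins sit at y = +90 (tin_a), 0 (tin_b), -90 mm (tin_c); any of them may hold any of the three stacks of discs.
- tray: grey open catch tray, 104 mm (stand x) by 90 mm (stand y), 42 mm high, 3 mm walls, sliding along the stand's y axis on a rail below and in front of the tins, with about 1.5 N of friction; it stays where it is left. Origin at the centre of its underside, at x = -58, z = 20 mm in the stand's frame; its y there runs from +110 down to -215 mm, where a stop holds it, its side at the white end plate.
- tin_a (a joint): forward tilt of the left tin about the hinge rod, rad: 0 upright, 1.8 right over, mouth above the tray's track. Sprung and damped (0.25 N m s/rad), it swings upright by itself when let go. Contents stay in up to 0.6 rad at least; they drop out by 1.75 rad, held about a second. Closed steel box 74 deep, 68 wide, 85 mm high, loose flap over the front mouth; all three alike outside.
- tin_a_roller (a point): push roller of the left tin: free-turning white roller, 16 mm in diameter, 48 mm long, between two 3 mm ears on the rear edge of the roof, its axis parallel to the hinge rod. Point at its centre, at rest 76 mm behind and 105 mm above the rod. Pushed to the stand's front it tilts the tin. Level force to hold 0.3 rad: about 3.3 N with ten discs (0.76 kg), 2.2 N with four (0.30 kg), 1.8 N with one (0.11 kg).
- tin_b (a joint): forward tilt of the middle tin about the hinge rod, rad: 0 upright, 1.8 right over, mouth above the tray's track. Sprung and damped (0.25 N m s/rad), it swings upright by itself when let go. Contents stay in up to 0.6 rad at least; they drop out by 1.75 rad, held about a second. Closed steel box 74 deep, 68 wide, 85 mm high, loose flap over the front mouth; all three alike outside.
- tin_b_roller (a point): push roller of the middle tin: free-turning white roller, 16 mm in diameter, 48 mm long, between two 3 mm ears on the rear edge of the roof, its axis parallel to the hinge rod. Point at its centre, at rest 76 mm behind and 105 mm above the rod. Pushed to the stand's front it tilts the tin. Level force to hold 0.3 rad: about 3.3 N with ten discs (0.76 kg), 2.2 N with four (0.30 kg), 1.8 N with one (0.11 kg).
- tin_c (a joint): forward tilt of the right tin about the hinge rod, rad: 0 upright, 1.8 right over, mouth above the tray's track. Sprung and damped (0.25 N m s/rad), it swings upright by itself when let go. Contents stay in up to 0.6 rad at least; they drop out by 1.75 rad, held about a second. Closed steel box 74 deep, 68 wide, 85 mm high, loose flap over the front mouth; all three alike outside.
- tin_c_roller (a point): push roller of the right tin: free-turning white roller, 16 mm in diameter, 48 mm long, between two 3 mm ears on the rear edge of the roof, its axis parallel to the hinge rod. Point at its centre, at rest 76 mm behind and 105 mm above the rod. Pushed to the stand's front it tilts the tin. Level force to hold 0.3 rad: about 3.3 N with ten discs (0.76 kg), 2.2 N with four (0.30 kg), 1.8 N with one (0.11 kg).
- iodine_bottle: bystander, loose: brown bottle with black cap, 52 mm wide and 90 mm high; origin at the centre of its underside. Leave it alone.
- saline_bottle: bystander, loose: small white bottle with blue cap, 45 mm wide and 80 mm high; origin at the centre of its underside. Leave it alone.
- gallipot: bystander, loose: steel bowl, 98 mm across and 36 mm high; origin at the centre of its underside. Leave it alone.
- label_roll: bystander, loose: roll of white labels, 64 mm across and 32 mm high; origin at the centre of its underside. Leave it alone.

How it is judged (in metres and radians):
On the way, in this order (a step that is already met when the one before it is completed fails the run):
1. a tin is tilted part way (0.12 to 0.6 rad) to feel its weight, before any is poured (value of joint any of tin_a, tin_b, tin_c above 0.12 rad and value of joint each of tin_a, tin_b, tin_c below 0.6 rad and contact force between tray and anything else below 0.5 N), for 0.2 s.
2. the full set, and nothing else, lies in the tray (contact force between tray and anything else between 6.4 and 8.2 N and contact force between tray and the arm below 0.1 N and contact force between tray and the fingers below 0.1 N), for 0.3 s.
At the end, for the whole second after the job is handed in: The full stack of ten discs and nothing else lies in the catch tray (load on the tray 6.4 to 8.2 N), the tray stands still at the right end of its rail (within 12 mm of the stop), and all three tins are upright (within 0.08 rad) (contact force between tray and anything else between 6.4 and 8.2 N and value of joint each of tin_a, tin_b, tin_c below 0.08 rad and y of tray in the frame of stand below -0.203 m and linear speed of tray below 0.01 m/s); the robot touches nothing.
It fails at once if the left tin is tipped past 0.7 rad without the tray under it (off by over 25 mm) (value of joint tin_a above 0.7 rad and (y of tray in the frame of stand above 0.115 m or y of tray in the frame of stand below 0.065 m)).
It fails at once if the middle tin is tipped past 0.7 rad without the tray under it (off by over 25 mm) (value of joint tin_b above 0.7 rad and (y of tray in the frame of stand above 0.025 m or y of tray in the frame of stand below -0.025 m)).
It fails at once if the right tin is tipped past 0.7 rad without the tray under it (off by over 25 mm) (value of joint tin_c above 0.7 rad and (y of tray in the frame of stand above -0.065 m or y of tray in the frame of stand below -0.115 m)).
It fails at once if a bystander is shifted by more than 30 mm (distance of any of iodine_bottle, saline_bottle, gallipot, label_roll from where it was at the start of the episode above 0.03 m).
It also fails if it takes over 72 s, if anything falls off the work surface, if the arm or the gripper's body presses on something with over 40 N, if the wrist force passes 120 N, or if a joint passes its speed limit or range.

## Working session

There is one attempt and no reset: what is moved stays moved. The work goes in short steps, Python scripts to look and compute and a tool call to move; the robot and the scene stay as the last step left them, time stands still between calls to the robot, and variables do not carry over. Pictures are saved under pics/ and viewed, at most 10 in all, crops included, and the job is handed in when it is done.

Besides the shell and the picture viewer there is one more tool, called in YAML: its name, and indented under it one key for each argument. step_arm: Moves the arm, as the interface text tells. Its arguments: {"type":"object","properties":{"plan":{"type":"string"},"force":{"type":"number"}},"required":["plan"]}

```bash
mkdir -p pics; ls
python3 - <<'E'
from rig import r
import cv2,numpy as np
for n in ("scene","top"):
    p,d=r.grab_frame(n); cv2.imwrite(f"pics/{n}0.png",p[:,:,::-1]); np.save(f"{n}0.npy",d)
    c=r.get_calibration(n); print(n,np.round(c["K"],1).tolist(),np.round(c["world_from_camera"],3).tolist())
print(r.sense())
E
```

```text
pics
scene [[451.8, 0.0, 313.9], [0.0, 451.8, 243.9], [0.0, 0.0, 1.0]] [[-0.572, -0.554, 0.605, -112.464], [-0.82, 0.399, -0.411, 523.127], [-0.014, -0.731, -0.682, 852.247], [0.0, 0.0, 0.0, 1.0]]
top [[523.8, 0.0, 315.2], [0.0, 523.8, 242.0], [0.0, 0.0, 1.0]] [[-0.01, -0.988, 0.156, 338.552], [-1.0, 0.014, 0.026, 109.737], [-0.028, -0.155, -0.987, 1248.06], [0.0, 0.0, 0.0, 1.0]]
{'clock': 0.1, 'qpos': array([-1.20437893e+00,  3.53588310e-01,  1.63405084e+00, -1.48490244e-05,
        1.15522088e+00, -2.36476530e-03]), 'qvel': array([-0.00172407, -0.00315991, -0.00130803, -0.00243778, -0.00072717,
       -0.00110656]), 'joint_efforts': array([-8.37490134e-04, -6.06357622e+01, -3.42819715e+01, -2.00128554e-06,
        3.93602822e-03,  2.49171239e-05]), 'eef_pos': array([ 225.16855205, -582.58828632,  244.63468573]), 'tcp_rot': array([-3.14032525e+00,  1.05804464e-05,  3.68788169e-01]), 'contact_force': array([0.01331787, 0.58351736, 0.42092742]), 'wrist_torque': array([ 0.02484589,  0.02033993, -0.00177576]), 'grasp_force': 0.0, 'opening': 0.9981824454974515}
```

View pics/scene0.png

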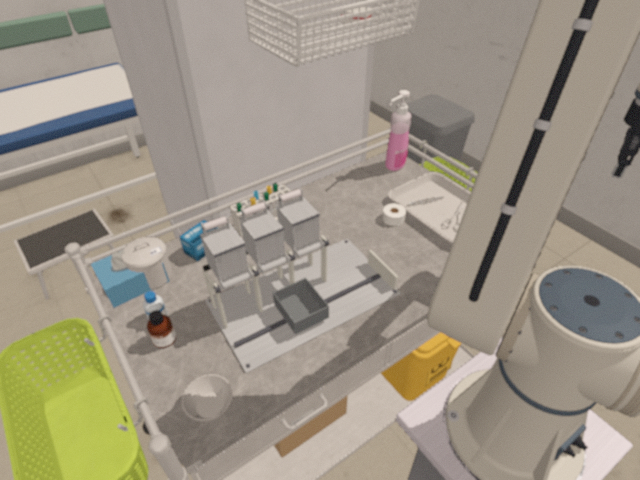

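View pics/top0.png

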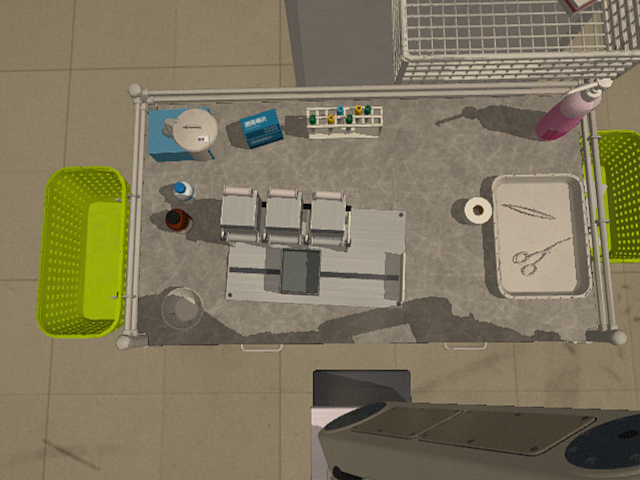

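The pictures show the three tins at top-view (240,215), (285,216), (330,218) and the tray at (300,272). The stand's front edge runs (228,300)–(403,305), with the white end plate at the right. The bottles are left of tin_a.

```bash
cat > h.py <<'E'
import numpy as np,cv2
from rig import r
def cloud(n,d):
    c=r.get_calibration(n);K=c["K"];T=c["world_from_camera"]
    v,u=np.mgrid[:480,:640]
    P=np.stack([(u-K[0,2])/K[0,0]*d,(v-K[1,2])/K[1,1]*d,d],-1)
    W=P@T[:3,:3].T+T[:3,3]; W[d<=0]=np.nan; return W
E
python3 - <<'E'
from h import *
img=cv2.imread("pics/top0.png");d=np.load("top0.npy");W=cloud("top",d)
for n,(u,v) in dict(tinA=(240,215),tinB=(285,216),tinC=(330,218),tray=(300,270),plate=(360,300),table=(420,250),plateFL=(233,296),plateFR=(396,301),plateBR=(400,215),endplate=(403,290),rackback=(345,120),basket=(400,75),rail=(300,92),bot=(177,220)).items(): print(n,np.round(W[v,u],0))
z=W[...,2]; reg=np.zeros(z.shape,bool); reg[170:260,205:365]=1
m=reg&(z>200); n,l,st,ce=cv2.connectedComponentsWithStats(m.astype(np.uint8))
for i in range(1,n):
    if st[i,4]>100:
        p=W[l==i]; print(st[i],np.round(p.min(0)),np.round(p.max(0)),np.round(p.mean(0),1), cv2.minAreaRect(p[:,:2].astype(np.float32)))
reg[:]=0; reg[240:305,270:330]=1
m=reg&(z>50)&(z<75);p=W[m];print("tray rim",cv2.minAreaRect(p[:,:2].astype(np.float32)),p[:,2].mean())
cv2.imwrite("pics/topc.png",cv2.resize(img[165:315,205:415],None,fx=3.8,fy=3.8,interpolation=cv2.INTER_CUBIC))
E
```

```text
tinA [556. 286. 228.]
tinB [553. 196. 227.]
tinC [548. 107. 225.]
tray [465. 178.  22.]
plate [394.  38.   7.]
table [ 511. -108.    5.]
plateFL [407. 339.   6.]
plateFR [391. -46.   8.]
plateBR [597. -63.   8.]
endplate [413. -56.  57.]
rackback [810.  68.  81.]
basket [704.   0. 513.]
rail [881. 172.  84.]
bot [577. 455.  84.]
[ 221  185   38   45 1490] [531. 253. 200.] [612. 325. 260.] [571.  287.5 229.8] ((570.786376953125, 289.7068176269531), (68.81002807617188, 78.7192611694336), 86.27931213378906)
[ 266  187   36   45 1461] [524. 164. 200.] [608. 234. 259.] [565.5 198.9 229.9] ((565.5894165039062, 199.8541259765625), (68.35890197753906, 79.40796661376953), 85.94581604003906)
[ 311  189   35   45 1434] [519.  76. 201.] [600. 145. 261.] [559.3 110.2 230.6] ((559.280517578125, 110.28042602539062), (67.85424041748047, 79.04937744140625), 86.51342010498047)
tray rim ((465.47796630859375, 188.16595458984375), (115.7520523071289, 116.7628402709961), 89.44200134277344) 62.064967145639216
```

View pics/topc.png

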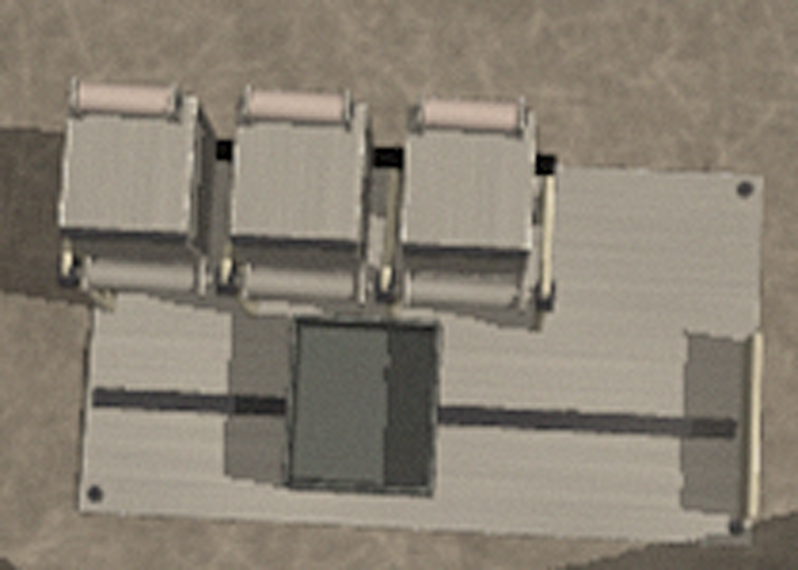

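The crop shows the rollers at full-image (238,190.5), (283,193) and (328.5,195), the tray rim at (280–320, 249–295), and the end plate at x≈403. The stand is yawed by about -4°.

Run:
```python
from h import *
d=np.load("top0.npy");W=cloud("top",d)
c=r.get_calibration("top");K=c["K"];T=c["world_from_camera"]
def at(u,v,z):
    q=T[:3,:3]@np.array([(u-K[0,2])/K[0,0],(v-K[1,2])/K[1,1],1]);o=T[:3,3]
    return np.round(o+q*(z-o[2])/q[2],1)
R=[]
for u,v in((238.2,190.5),(283.2,192.9),(328.7,195)):
    R.append(at(u,v,252)); print("roller",R[-1],W[int(v+.5)-1:int(v+.5)+2,int(u),2])
yaw=-np.arctan2(R[0][0]-R[2][0],R[0][1]-R[2][1]);print("yaw",np.degrees(yaw))
ex=np.array([np.cos(yaw),np.sin(yaw)]);ey=np.array([-ex[1],ex[0]])
o=R[1][:2]-76*ex;print("origin",o,ex,ey)
S=lambda p:np.round([(p[:2]-o)@ex,(p[:2]-o)@ey],1)
for n,u,v,z in(("trayBL",205+298/3.8,165+322/3.8,62),("trayBR",205+440/3.8,165+322/3.8,62),("trayFL",205+288/3.8,165+490/3.8,62),("trayFR",205+434/3.8,165+495/3.8,62),("plFL",205+80/3.8,165+513/3.8,6),("plBR",205+763/3.8,165+177/3.8,6),("endpl top B",205+757/3.8,165+333/3.8,57),("endF",205+750/3.8,165+520/3.8,57)):
    p=at(u,v,z);print(n,p,S(p))
# scene view heights of roller area
ds=np.load("scene0.npy");Ws=cloud("scene",ds)
P=Ws.reshape(-1,3);P=P[~np.isnan(P[:,0])]
s=np.stack([(P[:,:2]-o)@ex,(P[:,:2]-o)@ey,P[:,2]],1)
for y in(90,0,-90):
    q=s[(abs(s[:,1]-y)<20)&(s[:,0]>60)&(s[:,0]<100)&(s[:,2]>230)&(s[:,2]<270)];print(y,len(q),np.round(np.percentile(q,[2,50,98],0),0).tolist())
q=s[(abs(s[:,0]+58)<70)&(s[:,2]>58)&(s[:,2]<66)&(abs(s[:,1])<160)];print("tray scene",np.round(np.percentile(q,[2,50,98],0),0).tolist())
```

```text
roller [600. 286. 252.] [254.53802634 253.8370893  252.03821609]
roller [593.7 197.4 252. ] [252.92589564 256.77253377 250.76152725]
roller [587.9 108.5 252. ] [256.27697037 255.83202955 248.61096045]
yaw -3.8997635156570722
origin [517.87597347 202.56884913] [ 0.99768456 -0.06801117] [0.06801117 0.99768456]
trayBL [508.5 213.8  62. ] [-10.1  10.6]
trayBR [507.3 128.1  62. ] [ -5.5 -75. ]
trayFL [407.6 219.8  62. ] [-111.2    9.7]
trayFR [403.6 132.9  62. ] [-109.3  -77.3]
plFL [398.  355.1   6. ] [-130.  144.]
plBR [605.3 -77.1   6. ] [ 106.2 -273.1]
endpl top B [498.6 -62.3  57. ] [  -1.2 -265.6]
endF [386.9 -54.1  57. ] [-113.2 -265. ]
90 146 [[68.0, 71.0, 240.0], [72.0, 90.0, 249.0], [81.0, 109.0, 253.0]]
0 129 [[69.0, -18.0, 240.0], [73.0, 1.0, 248.0], [82.0, 19.0, 253.0]]
-90 113 [[70.0, -109.0, 240.0], [73.0, -90.0, 249.0], [82.0, -72.0, 253.0]]
tray scene [[-110.0, -131.0, 58.0], [-46.0, -31.0, 61.0], [8.0, 135.0, 65.0]]
```

step_arm:
  plan: "0 0 -4 20 40 30 255;0 0 -8 45 80 60 255;0 0 -12 70 120 90 255;0 0 -16 95 160 120 255;0 0 -20 120 200 135 255;0 0 -23 145 240 135 255;0 0 -25 170 280 135 255;0 0 -25 175 283 135 255"

```text
clock: 0.9
eef_pos: [401.6, -296.7, 380.7]
tcp_rot: [-3.141, -0.001, -0.067]
contact_force: [-0.9, -1.0, 0.4]
opening: 0.003
grasp_force: 0.0
```

step_arm:
  plan: "0 0 0 10 45 0 255;0 0 0 20 90 0 255;0 0 0 30 135 0 255;0 0 0 40 180 0 255;0 0 0 50 225 0 255;0 0 0 60 270 0 255;0 0 0 70 315 0 255;0 0 0 80 360 0 255"

```text
clock: 1.7
eef_pos: [480.2, 61.9, 380.2]
tcp_rot: [3.141, -0.0, -0.067]
contact_force: [0.7, -0.5, -0.9]
opening: -0.001
grasp_force: 0.0
```

step_arm:
  plan: "0 0 0 35 30 0 255;0 0 0 70 60 0 255;0 0 0 105 90 0 255;0 0 0 140 120 0 255;0 0 0 160 134 -20 255;0 0 0 160 134 -65 255;0 0 0 160 134 -110 255;0 0 0 160 134 -127 255"

```text
clock: 2.5
eef_pos: [637.8, 193.5, 247.5]
tcp_rot: [3.139, 0.007, -0.067]
contact_force: [-0.4, -0.2, 1.4]
opening: 0.002
grasp_force: 0.0
```

step_arm:
  plan: "0 0 0 0 0 0 255;0 0 0 0 0 0 255;0 0 0 0 0 0 255;0 0 0 0 0 0 255"

```text
clock: 2.9
eef_pos: [641.1, 194.2, 255.2]
tcp_rot: [-3.141, -0.003, -0.068]
contact_force: [-1.0, 0.2, 0.3]
opening: -0.002
grasp_force: 0.0
```

Run:
```python
from h import *
F=[]
for i in range(4):
    p,d=r.grab_frame("wrist"); s=r.sense(); F.append(s["contact_force"])
print(np.round(F,2),s["eef_pos"],s["clock"])
p2,d=r.grab_frame("scene")
cv2.imwrite("pics/a.png",np.hstack([cv2.resize(p,(400,300)),cv2.resize(p2[130:370,130:450],(400,300))])[:,:,::-1])
```

```text
[[ 0.31  0.55 -0.8 ]
 [ 0.37 -0.04 -0.45]
 [-0.62 -1.29 -0.01]
 [ 0.45  0.33 -0.16]] [640.52411725 194.08750754 254.06779749] 3.1
```

View pics/a.png

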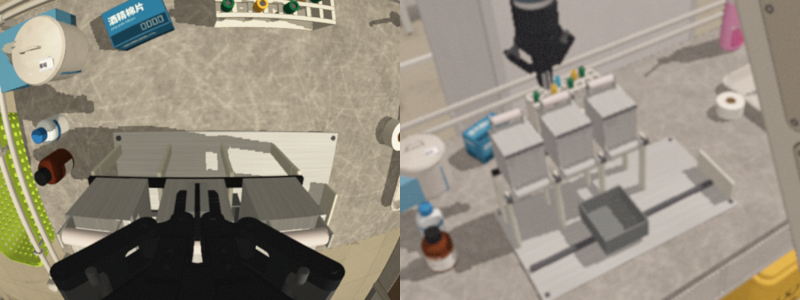

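The left (wrist) half shows the closed fingers behind the middle tin at wrist column ≈197. The scene half shows them just behind tin_b's roller, centred. I'll push gently now.

step_arm:
  plan: "0 0 0 -12 1 0 255;0 0 0 -22 1.5 0 255;0 0 0 -30 2 2 255;0 0 0 -37 2.5 4 255;0 0 0 -44 3 7 255;0 0 0 -51 3.5 10 255;0 0 0 -57 4 12 255;0 0 0 -62 4.3 14 255"

```text
clock: 3.95
eef_pos: [578.4, 198.1, 268.1]
tcp_rot: [3.141, -0.003, -0.067]
contact_force: [3.5, -2.5, -0.2]
opening: 0.002
grasp_force: 2.2
```

```bash
cat > f.py <<'E'
from h import *
def feel(n=16):
    F=[]
    for i in range(n):
        p,d=r.grab_frame("top"); s=r.sense(); F.append(s["contact_force"])
    F=np.array(F);print("F",F.mean(0).round(2),"se",(F.std(0)/n**.5).round(2),s["eef_pos"].round(1),s["clock"])
    return p,d
if __name__=="__main__":
    p,d=feel(); W=cloud("top",d)
    o=np.array([517.9,202.6]);ex=np.array([.99768,-.068]);ey=np.array([.068,.99768])
    s=np.stack([(W[...,:2]-o)@ex,(W[...,:2]-o)@ey,W[...,2]],-1)
    for y in(90,0,-90):   # roof slope -> tilt
        q=s[(abs(s[...,1]-y)<22)&(s[...,0]<76)&(s[...,0]>-90)&(s[...,2]>190)&(s[...,2]<250)]
        if len(q)>30:
            for _ in range(3):
                a=np.polyfit(q[:,0],q[:,2],1); e=abs(q[:,2]-np.polyval(a,q[:,0])); q=q[e<max(2.5,np.percentile(e,80))]
            print(y,"tilt",np.arctan(a[0]).round(3),len(q))
E
python3 f.py
```

```text
F [ 3.53 -3.03  0.19] se [0.16 0.12 0.12] [578.3 198.3 267.2] 4.75
90 tilt 0.003 52
0 tilt 0.225 153
```

Run:
```python
from h import *
p,d=r.grab_frame("wrist"); s=r.sense();print(s["wrist_torque"],s["contact_force"])
p2,_=r.grab_frame("scene");p3,_=r.grab_frame("top")
f=lambda a,w,h:cv2.resize(a,(w,h),interpolation=cv2.INTER_CUBIC)
cv2.imwrite("pics/b.png",np.vstack([f(p[220:480,120:500],800,300) if 0 else np.hstack([f(p2[170:290,180:340],400,300),f(p3[165:285,210:370],400,300)]),f(p[240:480,160:480],400,300).repeat(1,1) if 0 else np.hstack([f(p[180:420,160:480],400,300),f(p[300:420,240:400],400,300)])])[:,:,::-1])
```

```text
[-0.52654925 -0.52378471  0.07932646] [ 3.88319305 -2.54077078  0.12943349]
```

View pics/b.png

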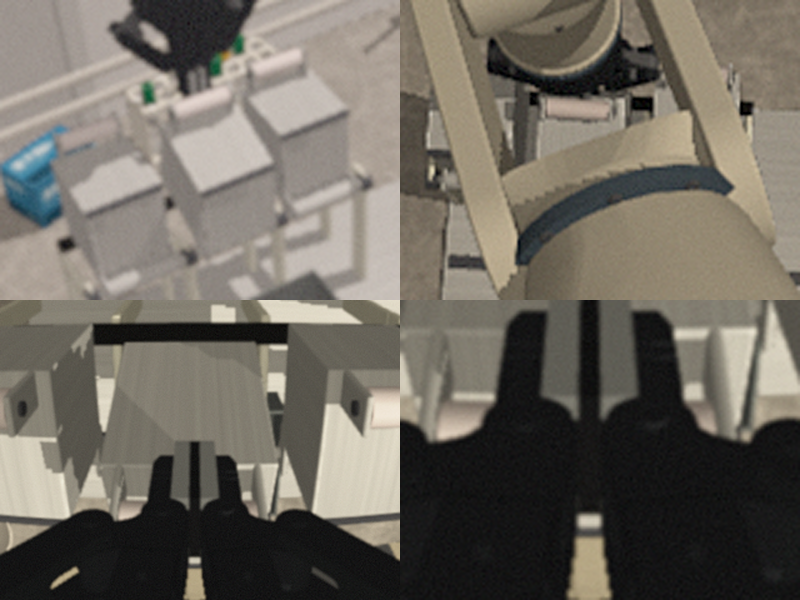

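The view shows the fingers centred between the ears of tin_b, which is tilted a little. The reading of about 3.6 N suggests ten discs. I'll compare it with tin_a using the same motion.

step_arm:
  plan: "0 0 0 10 -0.7 -4 255;0 0 0 20 -1.4 -8 255;0 0 0 31 -2.1 -14 255;0 0 0 62 -4.3 -14 255;0 0 0 64 18 -14 255;0 0 0 66 45 -14 255;0 0 0 68 85.5 -14 255;0 0 0 68 85.5 -14 255"

```text
clock: 5.7
eef_pos: [646.3, 288.1, 251.9]
tcp_rot: [-3.14, 0.002, -0.065]
contact_force: [0.3, -0.4, 0.0]
opening: 0.0
grasp_force: 0.0
```

```bash
python3 -c "
from f import *
feel(8)"
```

```text
F [ 0.15 -0.15  0.01] se [0.16 0.14 0.13] [646.4 282.9 253.4] 6.1
```

step_arm:
  plan: "0 0 0 -12 1 0 255;0 0 0 -22 1.5 0 255;0 0 0 -30 2 2 255;0 0 0 -37 2.5 4 255;0 0 0 -44 3 7 255;0 0 0 -51 3.5 10 255;0 0 0 -57 4 12 255;0 0 0 -62 4.3 14 255"

```text
clock: 6.9
eef_pos: [583.8, 288.1, 267.6]
tcp_rot: [-3.142, -0.0, -0.067]
contact_force: [2.4, -2.3, -1.1]
opening: 0.003
grasp_force: 1.6
```

```bash
python3 f.py
```

```text
F [ 2.33 -1.05  0.04] se [0.14 0.17 0.12] [584.3 288.2 267.3] 7.7
0 tilt 0.002 231
-90 tilt 0.009 549
```

tin_a reads about 2.2 N (four discs) and tin_b about 3.6 N, so tin_b holds the ten. Next, the tray goes under tin_b: retreat, go over the front, and push the tray +y by 33 mm.

step_arm:
  plan: "0 0 0 10 -0.7 -4 255;0 0 0 20 -1.4 -8 255;0 0 0 31 -2.1 -14 255;0 0 0 62 -4.3 -10 255;0 0 0 62 -10 30 255;0 0 0 50 -25 70 255;0 0 0 30 -50 90 255;0 0 0 0 -85 90 255"

```text
clock: 8.5
eef_pos: [586.4, 203.5, 359.9]
tcp_rot: [-3.139, -0.005, -0.067]
contact_force: [0.9, -1.3, 0.3]
opening: -0.001
grasp_force: 0.0
```

step_arm:
  plan: "0 0 0 -35 -25 0 255;0 0 0 -75 -50 0 255;0 0 0 -115 -75 0 255;0 0 0 -144 -107 0 255;0 0 0 -144 -107 -45 255;0 0 0 -144 -107 -95 255;0 0 0 -144 -107 -145 255;0 0 0 -144 -107 -195 255"

```text
clock: 9.3
eef_pos: [440.7, 95.8, 160.7]
tcp_rot: [-3.141, -0.001, -0.068]
contact_force: [0.9, -0.1, 0.1]
opening: -0.003
grasp_force: 0.0
```

step_arm:
  plan: "0 0 0 0 0 -45 255;0 0 0 0 0 -85 255;0 0 0 0 0 -108 255;0 0 0 0 0 -108 255;0 0 0 0 0 -108 255"

```text
clock: 9.8
eef_pos: [440.6, 96.0, 54.2]
tcp_rot: [3.141, 0.001, -0.068]
contact_force: [-0.1, 0.5, 1.6]
opening: -0.002
grasp_force: 0.0
```

Run:
```python
from h import *
s=r.sense();print(s["eef_pos"],s["contact_force"])
p,d=r.grab_frame("scene")
cv2.imwrite("pics/c.png",cv2.resize(p[160:400,180:500],(800,600))[:,:,::-1])
```

```text
[440.56498888  95.99010069  54.19774215] [-0.07998142  0.52455197  1.58653372]
```

View pics/c.png

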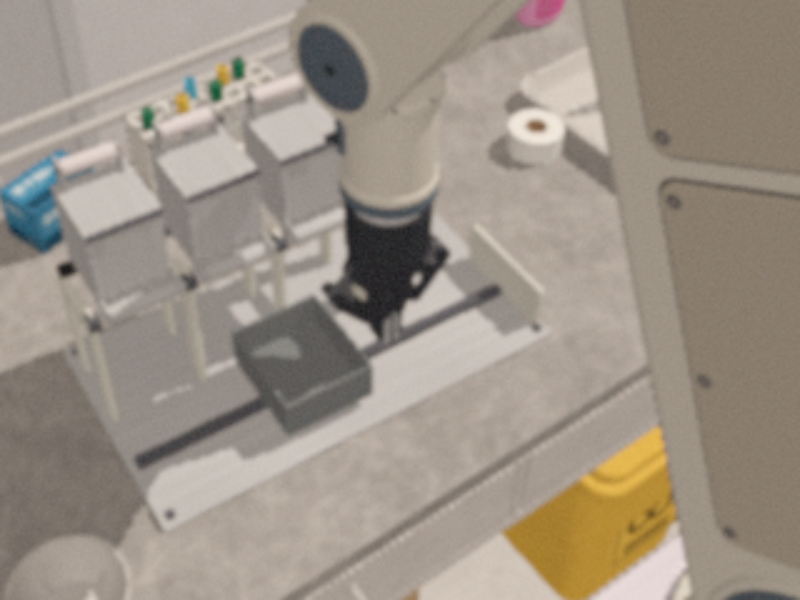

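Fingers are right of the tray (crop ≈(390,330)), and clear of it. Pushing +y.

step_arm:
  plan: "0 0 0 0.6 8 0 255;0 0 0 1.2 16 0 255;0 0 0 1.8 24 0 255;0 0 0 2.2 32 0 255;0 0 0 2.7 39 0 255;0 0 0 3 44 0 255;0 0 0 3.2 47 0 255;0 0 0 3.2 47 0 255"

```text
clock: 10.65
eef_pos: [443.4, 143.6, 54.2]
tcp_rot: [-3.141, 0.0, -0.067]
contact_force: [-0.3, -0.2, -0.6]
opening: -0.002
grasp_force: 0.0
```

```bash
cat > t.py <<'E'
from h import *
from f import *
o=np.array([517.9,202.6]);ex=np.array([.99768,-.068]);ey=np.array([.068,.99768])
def tray(n="scene"):
    p,d=r.grab_frame(n);W=cloud(n,d)
    s=np.stack([(W[...,:2]-o)@ex,(W[...,:2]-o)@ey,W[...,2]],-1)
    c=cv2.cvtColor(p,cv2.COLOR_RGB2HSV)
    # front-wall rim + front face of tray: x near -110
    m=(abs(s[...,0]+108)<8)&(s[...,2]>30)&(s[...,2]<66)&(abs(s[...,1])<230)
    q=s[m]; print("tray front face n",len(q),"y range",np.round(np.percentile(q[:,1],[2,98]),1),"mid",np.percentile(q[:,1],[2,98]).mean().round(1))
    return p
if __name__=="__main__":
    print(r.sense()["contact_force"],r.sense()["eef_pos"]); tray(); tray("top")
E
python3 t.py
```

```text
[-0.27938838 -0.21581716 -0.59611091] [443.40898661 143.56722749  54.20625661]
tray front face n 392 y range [-48.8 225.2] mid 88.2
tray front face n 60 y range [-49.6 227.8] mid 89.1
```

```bash
sed -i 's/abs(s\[...,1\])<230/abs(s[...,1]+60)<200/' t.py; python3 t.py
```

```text
[-0.40496787 -1.27502195  1.07879717] [443.2887438  143.12021174  54.15217455]
tray front face n 371 y range [-48.2  39.6] mid -4.3
tray front face n 40 y range [-51.3  37.1] mid -7.1
```

step_arm:
  plan: "0 0 0 0.2 3 0 255;0 0 0 0.3 5 0 255;0 0 0 0.3 5 0 255;0 0 0 -0.5 -10 0 255;0 0 0 -0.5 -30 10 255;0 0 0 -0.5 -30 50 255;0 0 0 -0.5 -30 100 255;0 0 0 -0.5 -30 150 255"

```text
clock: 11.65
eef_pos: [442.5, 112.9, 205.8]
tcp_rot: [3.142, 0.001, -0.068]
contact_force: [-0.1, 0.5, 0.3]
opening: 0.0
grasp_force: 0.0
```

step_arm:
  plan: "0 0 0 0 0 45 255;0 0 0 0 0 90 255;0 0 0 20 5 135 255;0 0 0 60 20 160 255;0 0 0 100 40 160 255;0 0 0 140 60 160 255;0 0 0 180 76 155 255;0 0 0 198 81 130 255"

```text
clock: 12.45
eef_pos: [645.0, 196.1, 336.0]
tcp_rot: [-3.139, -0.005, -0.067]
contact_force: [1.1, 0.9, 0.1]
opening: 0.001
grasp_force: 0.0
```

step_arm:
  plan: "0 0 0 0 0 -40 255;0 0 0 0 0 -80 255;0 0 0 0 0 -80 255"

```text
clock: 12.75
eef_pos: [637.8, 193.3, 248.1]
tcp_rot: [3.138, 0.01, -0.067]
contact_force: [-0.4, 0.8, -0.1]
opening: -0.0
grasp_force: 0.0
```

```bash
python3 t.py
```

```text
[-0.40563999  0.78738799 -0.07636391] [637.83455694 193.31405353 248.12029988]
tray front face n 369 y range [-44.   44.1] mid 0.0Traceback (most recent call last):
  File "t.py", line 13, in <module>
    print(r.sense()["contact_force"],r.sense()["eef_pos"]); tray(); tray("top")
                                                                    ~~~~^^^^^^^
  File "t.py", line 10, in tray
    q=s[m]; print("tray front face n",len(q),"y range",np.round(np.percentile(q[:,1],[2,98]),1),"mid",np.percentile(q[:,1],[2,98]).mean().round(1))
                                                                ~~~~~~~~~~~~~^^^^^^^^^^^^^^^
    return _quantile_unchecked(
        a, q, axis, out, overwrite_input, method, keepdims, weights)
    return _ureduce(a,
                    func=_quantile_ureduce_func,
    ...<5 lines>...
                    overwrite_input=overwrite_input,
                    method=method)
    r = func(a, **kwargs)
    result = _quantile(arr,
                       quantiles=q,
    ...<2 lines>...
                       out=out,
                       weights=wgt)
    slices_having_nans = np.isnan(arr[-1, ...])
                                  ~~~^^^^^^^^^
IndexError: index -1 is out of bounds for axis 0 with size 0
```

```bash
cat > traj.py <<'E'
from h import *
o=np.array([517.9,202.6]);ex=np.array([.99768,-.068]);ey=np.array([.068,.99768])
def pose(th,y=0,h=11,t=8):
    a=np.radians(54.1)+th; c=np.array([129.6*np.cos(a),140+129.6*np.sin(a)])
    f=np.clip((th-.4)/1.4,0,1)*np.radians(58)
    P=c+(8+h)*np.array([np.cos(f),np.sin(f)])-(14-t)*np.array([np.sin(f),-np.cos(f)])
    w=o+P[0]*ex+y*ey
    return np.array([w[0],w[1],P[1]]),np.degrees(f)
if __name__=="__main__":
    r.grab_frame("wrist");r.grab_frame("wrist")
    p0=r.sense()["eef_pos"];print(p0.round(1))
    pr=p0
    for th in np.arange(0,1.85,.1):
        p,f=pose(th);print(th.round(2),p.round(1),"phi",f.round(1))
E
python3 traj.py
```

```text
[642.2 194.5 257. ]
0.0 [612.7 196.1 251. ] phi 0.0
0.1 [601.8 196.9 258. ] phi 0.0
0.2 [590.4 197.7 264. ] phi 0.0
0.3 [578.3 198.5 268.8] phi 0.0
0.4 [565.9 199.3 272.3] phi 0.0
0.5 [552.7 200.2 275.9] phi 4.1
0.6 [539.2 201.1 278.2] phi 8.3
0.7 [525.6 202.1 279.2] phi 12.4
0.8 [512.  203.  278.8] phi 16.6
0.9 [498.6 203.9 277.1] phi 20.7
1.0 [485.4 204.8 274.1] phi 24.9
1.1 [472.6 205.7 269.8] phi 29.0
1.2 [460.4 206.5 264.3] phi 33.1
1.3 [448.7 207.3 257.6] phi 37.3
1.4 [437.8 208.1 249.8] phi 41.4
1.5 [427.8 208.7 241. ] phi 45.6
1.6 [418.7 209.4 231.3] phi 49.7
1.7 [410.6 209.9 220.7] phi 53.9
1.8 [403.6 210.4 209.4] phi 58.0
```

step_arm:
  plan: "0 0 0 -15 1 -2 255;0 0 0 -28 2 -2 255;0 0 0 -39 2.7 3 255;0 0 0 -51 3.5 9 255;0 0 0 -63 4.3 14 255;0 0 0 -69 4.7 16 255;0 0 0 -75 5 17 255;0 0 0 -75 5 17 255"

```text
clock: 13.75
eef_pos: [565.7, 199.4, 272.1]
tcp_rot: [-3.141, -0.001, -0.067]
contact_force: [3.1, -0.1, -0.5]
opening: -0.008
grasp_force: 1.4
```

step_arm:
  plan: "-0.3 -4.1 0 -13 1 3.6 255;-0.6 -8.3 0 -26.7 1.8 5.9 255;-0.8 -12.4 0 -40.3 2.8 6.9 255;-1.1 -16.6 0 -54 3.7 6.5 255;-1.4 -20.7 0 -67.3 4.6 4.8 255;-1.7 -24.8 0 -80.5 5.5 1.8 255;-2 -28.9 0 -93.3 6.4 -2.5 255;-2.3 -33 0 -105.5 7.2 -8 255"

```text
clock: 14.55
eef_pos: [460.3, 206.6, 263.8]
tcp_rot: [-3.141, -0.581, -0.068]
contact_force: [3.4, -2.3, 1.9]
opening: -0.002
grasp_force: 1.6
```

step_arm:
  plan: "-0.3 -4.2 0 -11.7 0.8 -6.7 255;-0.6 -8.3 0 -22.6 1.6 -14.5 255;-0.9 -12.5 0 -32.6 2.2 -23.3 255;-1.1 -16.6 0 -41.7 2.9 -33 255;-1.4 -20.8 0 -49.8 3.4 -43.6 255;-1.7 -24.9 0 -56.8 3.9 -54.9 255;-1.7 -24.9 0 -56.8 3.9 -54.9 255"

```text
clock: 15.25
eef_pos: [423.3, 115.3, 341.3]
tcp_rot: [-3.14, -0.918, -0.013]
contact_force: [0.3, 0.4, 1.6]
opening: -0.002
grasp_force: 0.0
```

Run:
```python
from h import *
from f import feel
feel(16)
p,d=r.grab_frame("scene")
cv2.imwrite("pics/d.png",cv2.resize(p[160:400,180:500],(800,600))[:,:,::-1])
```

```text
F [ 0.1  -0.05  0.03] se [0.14 0.13 0.11] [424.1 116.7 341.5] 16.05
```

View pics/d.png

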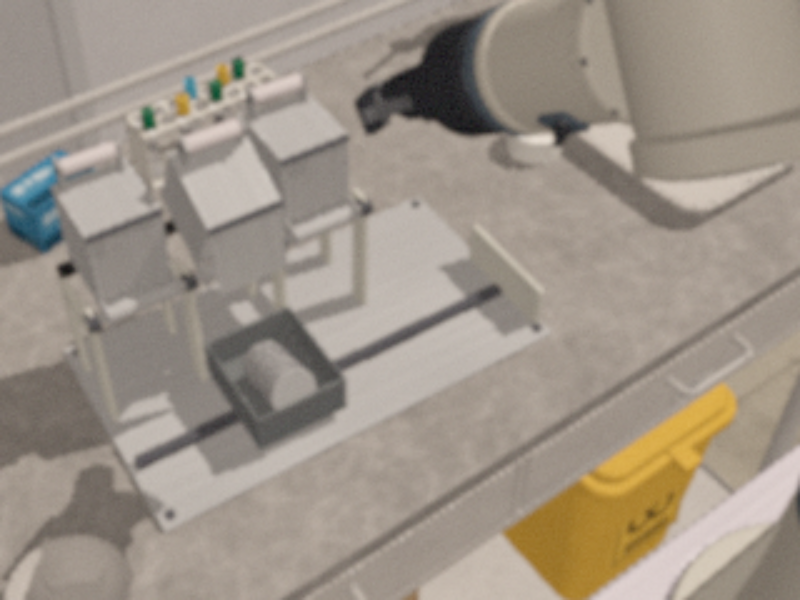

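The discs lie on their side in the tray (crop ≈(280,370)); they fell out before the arm reached its limit near its base and drifted right, away from the tin. tin_b (≈(220,170)) still looks slightly tilted, so I'll straighten the tool and measure it.

step_arm:
  plan: "0 7.5 0 0 0 0 255;0 15 0 0 0 0 255;0 22.5 0 0 0 0 255;0 30 0 0 0 0 255;0 37.5 0 0 0 0 255;0 45 0 0 0 0 255;0 52.6 -2 0 0 0 255;0 52.6 -3 0 0 0 255"

```text
clock: 16.9
eef_pos: [426.0, 116.5, 341.8]
tcp_rot: [3.111, 0.005, -0.056]
contact_force: [1.1, 0.1, -0.6]
opening: 0.002
grasp_force: 0.0
```

```bash
cat > tilt.py <<'E'
from h import *
o=np.array([517.9,202.6]);ex=np.array([.99768,-.068]);ey=np.array([.068,.99768])
p,d=r.grab_frame("scene");W=cloud("scene",d)
s=np.stack([(W[...,:2]-o)@ex,(W[...,:2]-o)@ey,W[...,2]],-1)
for y in(90,0,-90):
    q=s[(abs(s[...,1]-y)<22)&(s[...,0]<62)&(s[...,0]>-30)&(s[...,2]>205)&(s[...,2]<245)]
    for _ in range(3):
        a=np.polyfit(q[:,0],q[:,2],1); e=abs(q[:,2]-np.polyval(a,q[:,0])); q=q[e<max(2.5,np.percentile(e,80))]
    print(y,"tilt",np.arctan(a[0]).round(3),len(q))
m=(abs(s[...,0]+108)<8)&(s[...,2]>30)&(s[...,2]<66)&(abs(s[...,1]+60)<200)
print("tray",np.percentile(s[m][:,1],[2,98]).round(1),r.sense()["eef_pos"].round(1),r.sense()["clock"])
cv2.imwrite("pics/e%d.png"%(10*r.sense()["clock"]),cv2.resize(p[160:400,180:500],(800,600))[:,:,::-1])
E
python3 tilt.py
```

```text
90 tilt 0.038 324
0 tilt 0.037 289
-90 tilt 0.036 263
tray [-44.1  43.7] [425.9 116.5 341.3] 16.95
```

All three tins read the same, upright, and the tray is still centred. Next I turn the tool 90° and go to the tray's left side.

step_arm:
  plan: "0 0 8 0 20 0 255;0 0 16 0 45 0 255;0 0 24 5 70 0 255;0 0 32 10 95 0 255;0 0 40 15 120 0 255;0 0 48 20 145 0 255;0 0 56 27 170 0 255;0 0 64 27.5 171 0 255"

```text
clock: 17.75
eef_pos: [451.8, 290.1, 341.4]
tcp_rot: [3.111, -0.001, 1.072]
contact_force: [0.5, -0.4, -0.2]
opening: -0.001
grasp_force: 0.0
```

step_arm:
  plan: "0 0 8 0 0 -30 255;0 0 16 0 0 -70 255;0 0 24 0 0 -110 255;0 0 26 0 0 -150 255;0 0 26 0 0 -190 255;0 0 26 0 0 -225 255;0 0 26 0 0 -225 255;0 0 26 0 0 -225 255"

```text
clock: 18.55
eef_pos: [451.4, 287.6, 117.1]
tcp_rot: [3.112, 0.001, 1.518]
contact_force: [0.4, -0.8, 0.8]
opening: 0.005
grasp_force: 0.0
```

```bash
python3 tilt.py; ls pics
```

```text
90 tilt 0.029 153
0 tilt 0.081 89
-90 tilt 0.026 260
tray [-43.7  44. ] [452.3 288.2 118.1] 18.6
a.png
b.png
c.png
d.png
e169.png
e186.png
scene0.png
top0.png
topc.png
```

step_arm:
  plan: "0 0 0 0 0 -30 255;0 0 0 0 0 -55 255;0 0 0 0 0 -55 255;0 0 0 0 0 -55 255"

```text
clock: 19.0
eef_pos: [452.5, 288.2, 63.4]
tcp_rot: [3.11, -0.001, 1.517]
contact_force: [0.7, 1.1, -0.3]
opening: 0.001
grasp_force: 0.0
```

```bash
python3 tilt.py; ls pics|grep e
```

```text
90 tilt 0.032 48
0 tilt 0.422 56
-90 tilt 0.024 236
tray [-43.8  43.7] [452.8 288.4  63.7] 19.05
e169.png
e186.png
e190.png
scene0.png
```

View pics/e186.png

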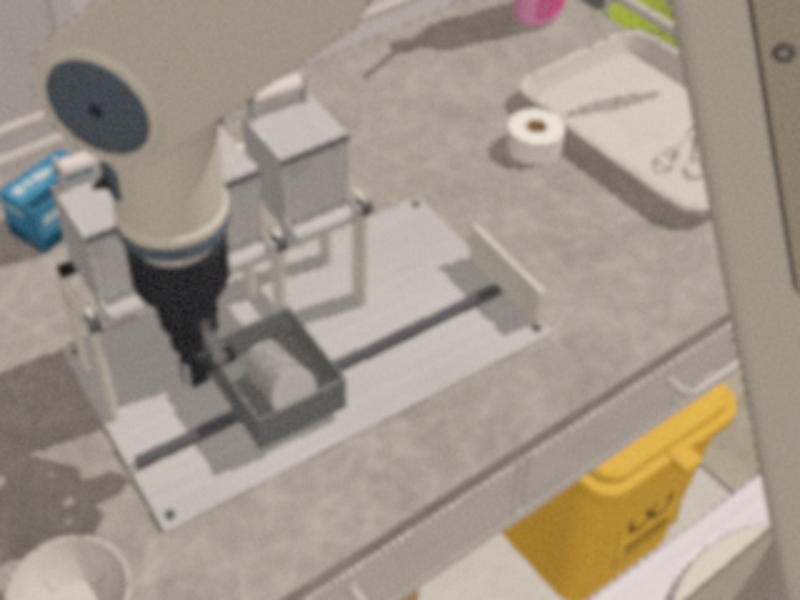

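The gripper is clear at the tray's left (tool crop ≈(195,370)). Pushing to the right.

step_arm:
  plan: "0 0 0 -1 -14 0 255;0 0 0 -1.7 -24 0 255;0 0 0 -2.3 -32 0 255;0 0 0 -2.9 -42 0 255;0 0 0 -3.6 -53 0 255;0 0 0 -4.4 -65 0 255;0 0 0 -5.2 -77 0 255;0 0 0 -6.1 -89 0 255"

```text
clock: 19.85
eef_pos: [445.6, 197.6, 61.6]
tcp_rot: [3.111, 0.0, 1.517]
contact_force: [2.2, 2.2, 0.3]
opening: -0.001
grasp_force: 1.1
```

step_arm:
  plan: "0 0 0 -0.8 -12 0 255;0 0 0 -1.6 -24 0 255;0 0 0 -2.5 -36 0 255;0 0 0 -3.3 -48 0 255;0 0 0 -4.1 -60 0 255;0 0 0 -4.9 -72 0 255;0 0 0 -5.7 -84 0 255;0 0 0 -6.5 -95 0 255"

```text
clock: 20.65
eef_pos: [438.8, 102.6, 61.6]
tcp_rot: [3.112, 0.001, 1.517]
contact_force: [0.8, 1.3, -1.5]
opening: -0.001
grasp_force: 1.1
```

step_arm:
  plan: "0 0 0 -0.8 -12 0 255;0 0 0 -1.6 -23 0 255;0 0 0 -2.2 -32 0 255;0 0 0 -2.7 -40 0 255;0 0 0 -3.1 -45 0 255;0 0 0 -3.4 -50 0 255;0 0 0 -3.4 -50 0 255"

```text
clock: 21.35
eef_pos: [435.1, 53.1, 61.5]
tcp_rot: [3.113, 0.001, 1.517]
contact_force: [-0.1, -0.4, -0.6]
opening: -0.002
grasp_force: 0.0
```

```bash
python3 tilt.py; ls pics|grep e
```

```text
90 tilt 0.036 326
0 tilt 0.028 300
-90 tilt 0.03 268
tray [-254.7 -166.8] [435.2  53.3  61.5] 21.4
e169.png
e186.png
e190.png
e214.png
scene0.png
```

step_arm:
  plan: "0 0 0 -0.1 -2 0 255;0 0 0 -0.3 -4 0 255;0 0 0 -0.4 -6 0 255;0 0 0 -0.4 -6 0 255"

```text
clock: 21.8
eef_pos: [435.3, 50.1, 61.6]
tcp_rot: [3.112, -0.003, 1.515]
contact_force: [-2.4, 27.0, -1.6]
opening: 0.002
grasp_force: 13.3
```

```bash
python3 tilt.py
```

```text
90 tilt 0.026 337
0 tilt 0.032 300
-90 tilt 0.017 260
tray [-257.2 -168.3] [435.3  50.1  61.6] 21.85
```

At the stop (27 N). I'll back away and check.

step_arm:
  plan: "0 0 0 0.2 4 0 255;0 0 0 0.5 10 0 255;0 0 0 2 35 0 255;0 0 0 2 45 20 255;0 0 0 2 45 60 255;0 0 0 2 45 110 255;0 0 0 -10 45 150 255;0 0 0 -10 45 150 255"

```text
clock: 22.65
eef_pos: [427.0, 93.2, 216.5]
tcp_rot: [3.104, -0.001, 1.518]
contact_force: [0.1, 0.3, -1.0]
opening: 0.0
grasp_force: 0.0
```

```bash
python3 tilt.py; ls -t pics|head -1; cp $(ls -t pics/*|head -1) pics/last.png
```

```text
90 tilt 0.015 344
0 tilt 0.028 299
-90 tilt 0.029 263
tray [-257.3 -168.9] [426.3  93.  214.2] 22.7
e227.png
```

View pics/last.png

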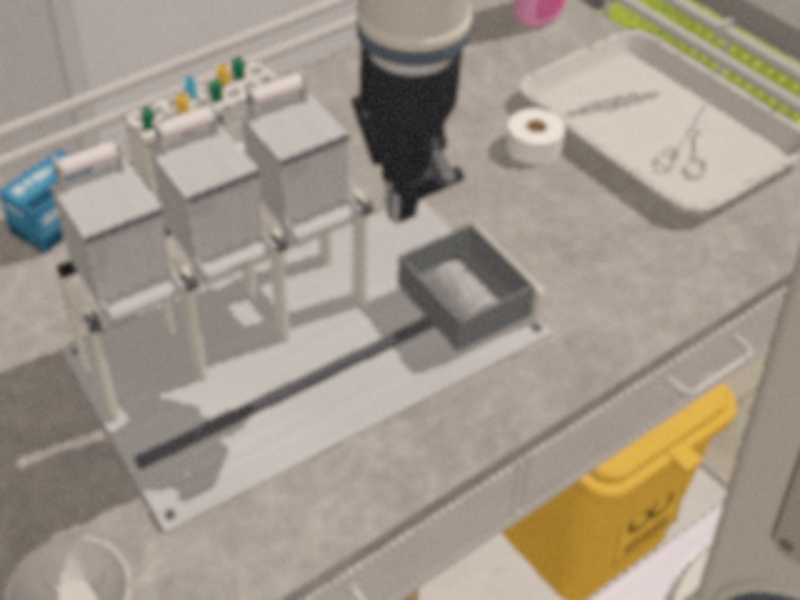

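The tray is at the end plate (crop ≈(465,285)) with the stack inside. All tins are upright, and the arm is clear.

```bash
python3 -c "
from rig import r
print(r.sign_off())"
```

```text
the job is handed in; nothing more can be done
None
```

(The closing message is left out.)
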